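# Zero the dimmer and fit its battery cell

## Robot

A 6-joint arm with a two-finger parallel gripper is mounted at the origin on a cart in front of the work surface, level with it; the furniture and walls round the work are solid. World frame = base frame: x ahead of the robot, y to its left, z up, the work surface at z = 0. Lengths are in m, angles in rad, forces in N, time in s.
With the tool pointing down it reaches from about 0.275 to 0.875 m from the base axis. Payload 12.5 kg.
Tool frame: the origin (TCP) lies at the very end of the fingers, on their centre line; the grasp point (between the pads) lies 19 mm behind it; x points along the fingers, y is the direction in which the jaws open and shut, and the axes are right-handed (so a half turn about x gives the same grasp; the last joint's range is limited). The gripper opens to 85 mm and grips with 20 to 120 N. Pads are 22 mm wide; open, the fingers measure 114 mm over their backs; the gripper's body (76 mm by 85 mm) begins 54 mm behind the grasp point. The pads swing forward as they close: fully open they stand 13 mm farther back than shut.
Start: joints at [1.228, 0.351, 1.652, -0, 1.139, -0.085], TCP at [0.14, 0.532, 0.231] pointing down, gripper open.
Joint ranges: [-2.75, 2.75], [-0.79, 2.1], [0.01, 2.65], [-1.57, 4.71], [0.07, 3.14], [-2.87, 2.87]. Speed limits (rad/s): [2.22, 2.22, 2.79, 3.14, 3.14, 3.14].

## Interface

Orientations are given as a 3x3 rotation matrix whose columns are the frame's x, y, z axes.
In Python, from cell import env gives the robot as it stands.
- The arm moves only by the tool play_rows, never from a script. Its argument "rows" is one flat list of numbers, 7 for each row, row after row: the turn, a rotation vector about the world's x, y, z in rad, then the shift along the world's x, y, z in m, then the gripper's target within -1 to 1 (shut at 1, half-way at 0, fully open at -1). A call has 1 to 10 rows; each row shifts and turns the commanded pose from where the row before left it; what a row does not reach is not made up. A row lasts 1/10 s, in which the tool goes at most 50 mm and 8.59 degrees, less where a joint would pass 70% of its speed; a pose out of reach is approached as far as the arm can. A call is refused whole if a number of a shift passes 0.05 or a number of a turn 0.15, either way. A call with a gripper value outside its range is refused whole. The fingers move at their own pace and stop on an object; "force" is the grip in N (left out, the last holds). Time passes only in rows, so rows that do not move let the fingers close. It gives the time, the measured TCP pose, the force and the opening at its end, in the units of the state.
- env.read_state(): the state, without advancing time (a new reading comes with each control period).
- env.snapshot(name): name is "scene" or "top" or "wrist"; returns a dict with "img" (384x512x3 uint8, red, green, blue), "z_map" (384x512 float32, m along the optical axis (not along the pixel's ray), 0 where there is no reading), "camera_matrix" (3x3 intrinsics, pixels), "cam_to_world" (4x4, takes a point from camera to world coordinates). Camera axes: x right, y down, z forward; pixel columns grow to the right and rows downward; lengths in m; the calibration is good to about 2 mm. A picture is of the moment at which its call begins.
- env.job_done(): hands the job in, once; it reports no verdict.
The state is a dict: "t": time; "qpos": joint angles; "qvel": joint speeds; "tau": joint torques, N m; "tool_pos": TCP position; "tool_rot": TCP orientation; "wrist_force": force on the tool from outside, world axes, zero at the start; "moment": the same for the moment, N m; "width": opening from 0.0 (shut) to 1.0 (fully open).
Only numpy, scipy, OpenCV 4.12 (cv2) and the standard library are available. Lean on these libraries where they do the work, as an engineer would, in place of code of your own. Each camera call takes 0.05 s, during which the arm holds its last target.

## Task

Get the battery-run lamp dimmer ready for use. First turn the knob on the sloped box fully anticlockwise to its end stop, so that the lamp cannot come on; then take the battery cell from its rest and fit it in the cell bay: press its flat end against the spring contact and tip the button end down behind the fixed contact, so that the cell lies fully home. Leave the knob at its stop, and leave the bottle, the torch and the clamping fork alone.

Things in the scene. Friction and masses are not known exactly. Their poses are not given: they have to be found in the camera images.
- dimmer_box: grey box with a sloped panel and one big knob, fixed at the left, 84 mm wide on a 100 x 104 mm foot plate. Origin on the worktop; its x points from front to back, z up; its front faces the robot's right (world -y). The panel rises from the front edge (21 mm high) to the back (67 mm) at 35 degrees to the level; the panel's centre, where the knob sits, is 13 mm in -x from the origin, 44 mm high
- level_knob (a joint): round black fluted knob on the sloped panel, diameter 39 mm, 30 mm tall over a 46 mm skirt 4 mm high; white mark on its side, dark line on top. Value in rad: 0 = end stop, fully anticlockwise (seen facing the knob), growing clockwise to 5.24. Turns with 0.06 N m of friction, stays where left, starts 1.0 to 2.5 from the stop; may be gripped across any diameter
- knob_grip (a point): point on the knob's axis 18 mm out from the panel (12 mm below the knob's top), where to grip it. The point turns with the knob; its z axis points outward along the knob's axis, which is square to the panel: it leans 35 degrees from vertical toward the box's front, direction (-0.574, 0, 0.819) in dimmer_box's frame
- cell_center (a point): middle of the loose battery cell, a plain grey cylinder, diameter 26 mm, length 90 mm over all, about 110 g; x axis along the cell toward the button end. It starts lying level in its rest, a grey plate 104 x 50 mm with a black V cradle near each end; cell axis 26 mm above the worktop; the middle 56 mm of its length is free of cradles (they reach up to 6 mm below the axis)
- cell_button (a point): middle of the face of the cell's button end, 45 mm from its centre: a small steel button of diameter 11 mm, 3 mm long; at the start it points to the robot's right (world -y), the same way as it must lie in the bay
- cell_flat (a point): middle of the cell's flat end, 45 mm from its centre on the other side
- bay_seat (a point): where the cell's centre lies when home in the cell bay, an open fixed holder (grey base 152 x 58 mm, 12 thick), 32 mm above the worktop; z up, x level, from the spring (left, world +y) to the fixed contact (right). Two black 45 degree V cradles carry the cell at x = -51 to -31 and +28 to +42 mm from here, up to 6 mm below this point; between them fingers have room down to the base, 20 mm below
- bay_contact (a point): face of the fixed contact at the bay's right end, 45 mm in +x from bay_seat: a black wall with a brass plate, where the button end goes. The wall stands 8 mm above the bay's axis, and a lip flared away from the bay goes on to 12 mm above the axis
- bay_spring (a joint): spring contact at the bay's left end: steel disc, diameter 18 mm, on a coil spring before a black housing (12 mm above the axis, 63 mm in -x from bay_seat). Value in m: 0 = free, growing as pressed to bay_seat's -x, at most 0.018; 1.2 N at first, 0.3 N more per mm. Free, its face is 40 mm in -x from bay_seat, so the gap of 85 mm is 5 mm less than the cell; reads 0.005 with the cell home
- propanol_bottle: white bottle 40 x 40 x 95 mm with a red cap, behind and to the right of the cell bay, to be left alone; origin at its foot
- pocket_torch: black torch 104 mm long, 25 mm thick, lying behind the cell bay, to be left alone; origin under its middle
- fork_a: light metal clamping fork 25 x 60 x 12 mm lying to the left of the knob box, to be left alone; origin under its middle
Mind the look-alikes: they are no part of the job. What is shaped like the part that bears cell_center but blue is not meant.

How it is judged:
By the outcome, as a careful person would: the job done as asked, in the order asked, and still so for the second after the job is handed in, with the robot touching nothing.
It also fails if it takes over 64 s, if anything falls off the work surface, if the arm or the gripper's body presses on something with over 40 N, if the wrist force passes 120 N, or if a joint passes its speed limit or range.

## Working session

There is one attempt and no reset: what is moved stays moved. The work goes in short steps, Python scripts to look and compute and a tool call to move; the robot and the scene stay as the last step left them, time stands still between calls to the robot, and variables do not carry over. Pictures are saved under pics/ and viewed, and the job is handed in when it is done.

Besides the shell and the picture viewer there is one more tool, called after "Call:" by a JSON object that holds its "method" and its "body". play_rows: Moves the arm, as the interface text tells. Its arguments: {"type":"object","properties":{"rows":{"type":"array","items":{"type":"number"}},"force":{"type":"number"}},"required":["rows"]}

```bash
mkdir -p pics; ls
cat > h.py <<'E'
import numpy as np, cv2
from cell import env
def snap(n,f):
    s=env.snapshot(n); np.savez('pics/'+f+'.npz',**s); cv2.imwrite('pics/'+f+'.png',s['img'][:,:,::-1]); return s
def ld(f): return dict(np.load('pics/'+f+'.npz'))
def w(s,u,v,z=None):
    d=z or s['z_map'][int(round(v)),int(round(u))]; K=s['camera_matrix']
    p=np.array([(u-K[0,2])/K[0,0]*d,(v-K[1,2])/K[1,1]*d,d,1]); return (s['cam_to_world']@p)[:3]
def wp(s,u,v,h):  # pixel on plane z=h
    o=s['cam_to_world'][:3,3]; r=w(s,u,v,1.0)-o; return o+r*(h-o[2])/r[2]
def px(s,p):
    c=np.linalg.inv(s['cam_to_world'])@np.append(p,1); q=s['camera_matrix']@c[:3]; return q[:2]/q[2]
def crop(f,u0,v0,u1,v1,k,out):
    im=cv2.imread('pics/'+f+'.png')[v0:v1,u0:u1]; cv2.imwrite('pics/'+out+'.png',cv2.resize(im,None,fx=k,fy=k,interpolation=cv2.INTER_CUBIC))
E
python3 - <<'E'
from h import *
for n in("scene","top","wrist"): s=snap(n,n+'0'); print(n,s['cam_to_world'][:3].round(3).tolist(),s['camera_matrix'][0,0])
print(env.read_state())
E
```

```text
pics
scene [[-0.597, -0.624, 0.505, 0.194], [-0.803, 0.467, -0.371, 0.527], [-0.004, -0.627, -0.779, 0.745]] 353.7270850531864
top [[0.026, -0.998, 0.065, 0.54], [-1.0, -0.026, -0.01, 0.231], [0.012, -0.065, -0.998, 0.969]] 390.4281342265979
wrist [[0.254, 0.917, 0.308, 0.061], [0.967, -0.24, -0.082, 0.553], [-0.001, 0.318, -0.948, 0.373]] 301.08458559282576
{'t': 0.15, 'qpos': array([ 1.22840297e+00,  3.51127287e-01,  1.65226456e+00,  1.32972323e-05,
        1.13912117e+00, -8.45710257e-02]), 'qvel': array([ 0.00191249, -0.0026504 ,  0.0002181 , -0.00065029,  0.00020135,
        0.00041057]), 'tau': array([ 1.23296573e-03, -5.06258368e+01, -2.91506338e+01, -2.93694882e-05,
        3.35720062e-03,  3.40041872e-06]), 'tool_pos': array([0.14010706, 0.5315907 , 0.23087874]), 'tool_rot': array([[-3.20380574e-04,  2.54980705e-01,  9.66946088e-01],
       [-8.62882393e-04,  9.66945707e-01, -2.54980890e-01],
       [-9.99999576e-01, -9.16051679e-04, -8.97722602e-05]]), 'wrist_force': array([-0.65342481,  0.03665393,  0.29082898]), 'moment': array([ 0.00843486, -0.00993431, -0.02591985]), 'width': 1.0010224083387584}
```

View pics/scene0.png

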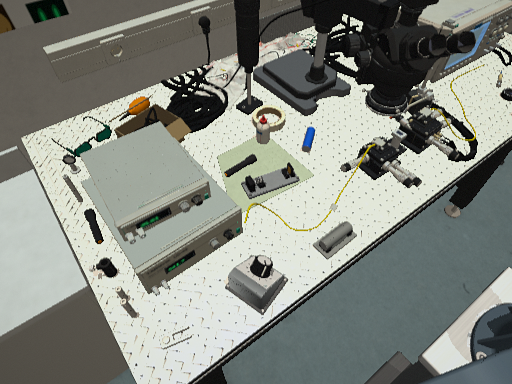

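View pics/top0.png

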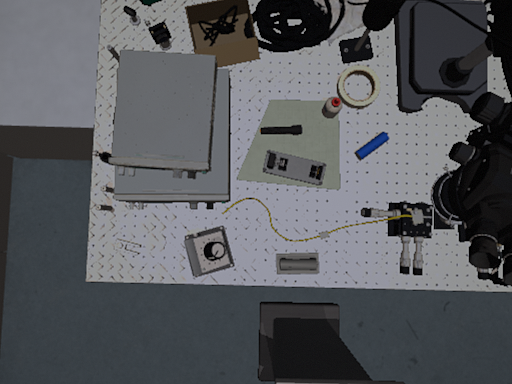

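View pics/wrist0.png

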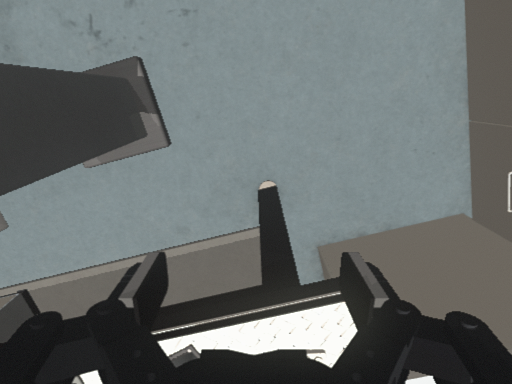

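The grey cylinder in the rest is at top (298,263) and scene (337,237). The look-alikes are the blue cylinder at top (372,146) and the black torch at top (281,130). By the description, the cell is the one at (298,263). The box knob is at top (214,250) and the bay at (294,167).

Run:
```python
from h import *
crop('top0',170,215,340,285,4.7,'c1')
crop('top0',250,90,350,195,5.5,'c2')
crop('scene0',215,215,375,315,5,'c3')
crop('scene0',215,140,325,215,7,'c4')
```

```text
(no output)
```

View pics/c1.png

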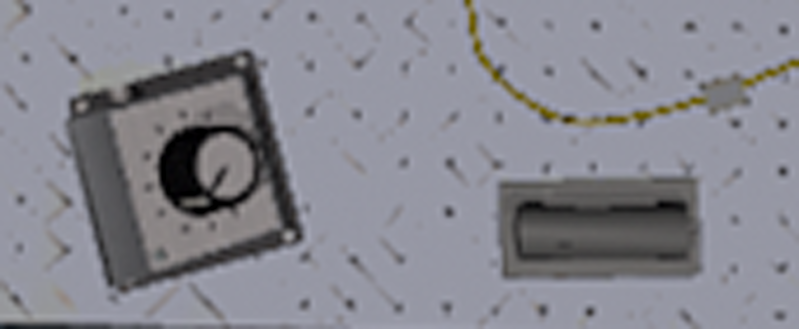

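View pics/c2.png

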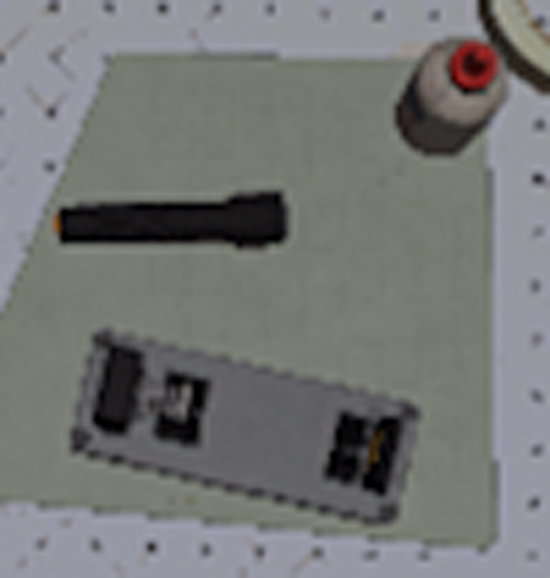

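View pics/c3.png

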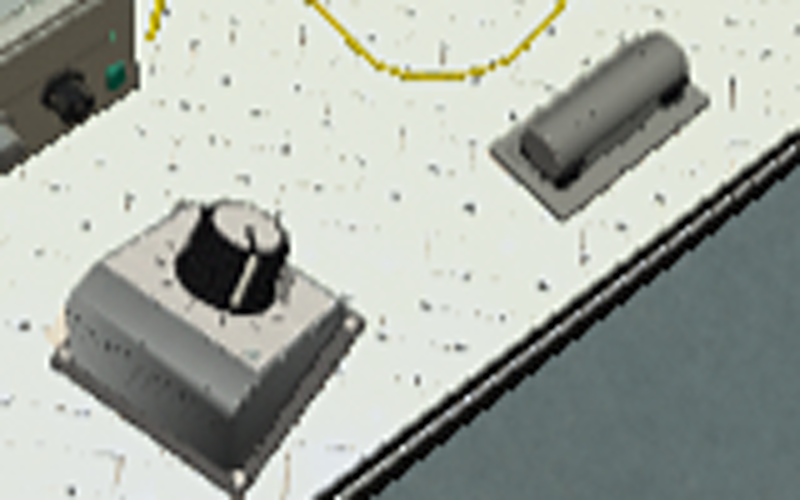

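View pics/c4.png

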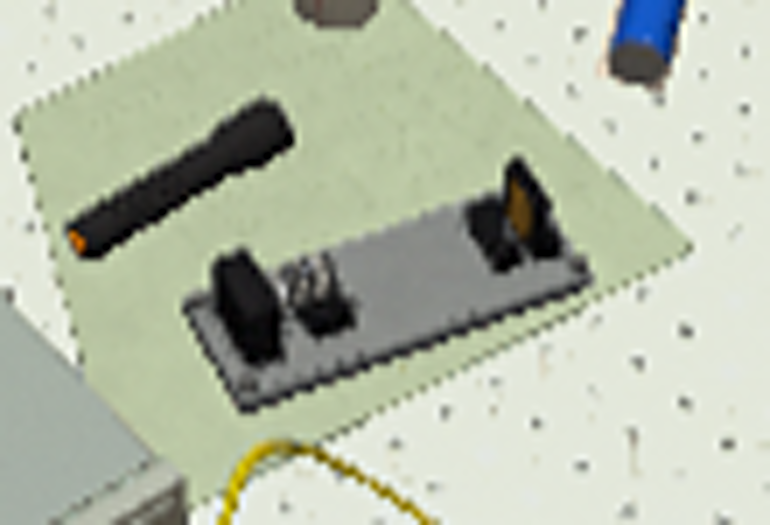

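```bash
cat > m.py <<'E'
from h import *
s=ld('top0')
def P(c,o,k,h): return wp(s,o[0]+(c[0]+.5)/k-.5,o[1]+(c[1]+.5)/k-.5,h)
def show(n,cs,o,k,h):
    q=np.array([P(c,o,k,h) for c in cs]); print(n,q.round(4).tolist(),'ctr',q.mean(0).round(4),'sides',np.linalg.norm(np.roll(q,-1,0)-q,axis=1).round(4));return q
b=show('box',[(70,105),(250,52),(300,238),(122,290)],(170,215),4.7,.004)
r=show('rest',[(500,178),(698,180),(700,275),(502,277)],(170,215),4.7,.004)
c=show('cell',[(518,232),(692,232)],(170,215),4.7,.028)
y=show('bay',[(98,332),(418,410),(393,522),(75,450)],(250,90),5.5,.012)
k=P((228,167),(170,215),4.7,.0686);print('knobtop',k)
for q in(b,r,y): 
    f=(q[1]-q[0])+(q[2]-q[3]); g=(q[0]-q[3])+(q[1]-q[2]); print('yaw -y side',np.arctan2(f[1],f[0])*57.3,np.arctan2(g[1],g[0])*57.3)
print(s['z_map'][263,298],w(s,298,263),w(s,216,250))
E
python3 m.py
python3 - <<'E'
from h import *
s=ld('scene0')
print(w(s,215+255/5,215+215/5), w(s,337,237))
E
```

```text
box [[0.4924, 0.3914, 0.004], [0.5224, 0.2984, 0.004], [0.4265, 0.2693, 0.004], [0.3975, 0.3609, 0.004]] ctr [0.4597 0.33   0.004 ] sides [0.0978 0.1001 0.096  0.0996]
rest [[0.4601, 0.1658, 0.004], [0.4616, 0.0622, 0.004], [0.4125, 0.0604, 0.004], [0.409, 0.1637, 0.004]] ctr [0.4358 0.113  0.004 ] sides [0.1037 0.0492 0.1033 0.0512]
cell [[0.435, 0.1577, 0.028], [0.4372, 0.069, 0.028]] ctr [0.4361 0.1134 0.028 ] sides [0.0887 0.0887]
bay [[0.7122, 0.1933, 0.012], [0.6808, 0.0484, 0.012], [0.6299, 0.0589, 0.012], [0.6585, 0.2023, 0.012]] ctr [0.6703 0.1257 0.012 ] sides [0.1482 0.052  0.1462 0.0545]
knobtop [0.46745953 0.30280558 0.0686    ]
yaw -y side -72.29353460869349 17.333829262419744
yaw -y side -88.61148107682897 2.2710079326256833
yaw -y side -101.7649660738934 -10.601389553876789
0.9240821 [0.43947796 0.11547128 0.03803863] [0.46787843 0.30741391 0.07141007]
[0.47049691 0.29700154 0.06620639] [0.42736523 0.12134045 0.03526285]
```

Run:
```python
from h import *
s=ld('top0')
v,u=np.mgrid[0:384,0:512]; d=s['z_map'];K=s['camera_matrix']
p=np.stack([(u-K[0,2])/K[0,0]*d,(v-K[1,2])/K[1,1]*d,d],-1)@s['cam_to_world'][:3,:3].T+s['cam_to_world'][:3,3]
for r in (150,180,200,205,210,215,220): print(r,[(p[r,c].round(2)).tolist() for c in (140,180,210,220,228,235)])
# box: rows across
m=(p[...,2]>.01)&(p[...,0]>.38)&(p[...,0]<.53)&(p[...,1]>.25)&(p[...,1]<.42)
print('box bounds',p[m].min(0),p[m].max(0))
# fit panel plane
o=np.array([.4597,.33]);bx=np.array([-.302,.953]);by=np.array([-.953,-.302])
q=p[...,:2]-o;a=q@bx;b=q@by
m=(abs(b)<.038)&(a<.02)&(a>-.045)&((a+.013)**2+b**2>.03**2)&(abs(b)>.027)&(p[...,2]>.01)
A=np.c_[p[m][:,:2],np.ones(m.sum())];c,*_=np.linalg.lstsq(A,p[m][:,2],rcond=None)
n=np.array([-c[0],-c[1],1]);n/=np.linalg.norm(n);print('normal',n,m.sum(),'pred z at panel ctr',c@[.4636,.3176,1])
# cell highest line
m=(p[...,2]>.034)&(p[...,0]>.4)&(p[...,0]<.48)&(p[...,1]>.05)&(p[...,1]<.17)
print('cell top',p[m].mean(0),p[m].max(0),m.sum(),p[m][:,:2].min(0))
# bay
m=(p[...,2]>.022)&(p[...,0]>.62)&(p[...,0]<.72)&(p[...,1]>.04)&(p[...,1]<.21)
for t in p[m]: print(t.round(3).tolist(),end=' ')
```

```text
150 [[0.68, 0.46, 0.17], [0.68, 0.38, 0.18], [0.68, 0.32, 0.15], [0.69, 0.3, 0.11], [0.69, 0.28, 0.11], [0.71, 0.27, -0.0]]
180 [[0.62, 0.48, 0.11], [0.62, 0.39, 0.11], [0.62, 0.32, 0.11], [0.62, 0.3, 0.11], [0.63, 0.28, 0.11], [0.64, 0.27, 0.0]]
200 [[0.58, 0.48, 0.11], [0.58, 0.39, 0.1], [0.58, 0.32, 0.1], [0.58, 0.3, 0.11], [0.58, 0.28, 0.09], [0.59, 0.27, -0.0]]
205 [[0.57, 0.5, 0.03], [0.57, 0.41, 0.0], [0.57, 0.32, 0.07], [0.57, 0.31, -0.0], [0.57, 0.29, 0.0], [0.57, 0.27, -0.0]]
210 [[0.56, 0.51, -0.0], [0.56, 0.41, 0.0], [0.56, 0.33, -0.0], [0.56, 0.31, -0.0], [0.56, 0.28, 0.1], [0.56, 0.27, 0.0]]
215 [[0.54, 0.5, -0.0], [0.55, 0.41, -0.0], [0.55, 0.33, -0.0], [0.55, 0.31, -0.0], [0.55, 0.29, -0.0], [0.55, 0.27, -0.0]]
220 [[0.53, 0.5, -0.0], [0.53, 0.41, -0.0], [0.54, 0.33, -0.0], [0.54, 0.31, 0.0], [0.54, 0.29, 0.0], [0.54, 0.27, 0.0]]
box bounds [0.40668051 0.27481691 0.01092399] [0.51205375 0.38245706 0.081555  ]
normal [ 0.16984822 -0.55602536  0.81362607] 258 pred z at panel ctr 0.041919900019889864
cell top [0.43456977 0.11360417 0.03733203] [0.44722722 0.15792459 0.04
[... 4867 characters left out ...]
2] [0.654, 0.072, 0.025] [0.653, 0.071, 0.037] [0.652, 0.069, 0.039] [0.652, 0.067, 0.043] [0.651, 0.089, 0.026] [0.651, 0.086, 0.023] [0.652, 0.081, 0.022] [0.652, 0.079, 0.023] [0.651, 0.072, 0.027] [0.65, 0.072, 0.04] [0.65, 0.069, 0.041] [0.649, 0.068, 0.045] [0.652, 0.061, 0.022] [0.649, 0.086, 0.024] [0.649, 0.083, 0.023] [0.649, 0.081, 0.024] [0.649, 0.076, 0.024] [0.649, 0.072, 0.03] [0.647, 0.072, 0.04] [0.647, 0.069, 0.041] [0.647, 0.068, 0.045] [0.647, 0.079, 0.024] [0.646, 0.076, 0.026] [0.647, 0.073, 0.022] [0.646, 0.073, 0.033] [0.645, 0.072, 0.041] [0.645, 0.07, 0.044] [0.645, 0.068, 0.045] [0.647, 0.061, 0.023] [0.644, 0.072, 0.027] [0.645, 0.066, 0.022] [0.642, 0.066, 0.024]
```

```bash
cat >> h.py <<'E'
from scipy.spatial.transform import Rotation as Ro
def st():
    s=env.read_state(); print('t',round(s['t'],2),'tcp',s['tool_pos'].round(4),'q',s['qpos'].round(3),'F',s['wrist_force'].round(1),'M',s['moment'].round(2),'w',round(s['width'],3)); return s
def need(Rt,pt):
    s=st(); rv=Ro.from_matrix(Rt@s['tool_rot'].T).as_rotvec(); d=np.array(pt)-s['tool_pos']
    print('rotvec',rv.round(4),'|',np.linalg.norm(rv).round(3),'shift',d.round(4)); return rv,d
A=np.array([.173,-.547,.819]);A/=np.linalg.norm(A)
def Rk(ph):
    e=np.array([.953,.302,0]);e/=np.linalg.norm(e)
    y=Ro.from_rotvec(A*ph).apply(e);x=-A;return np.c_[x,y,np.cross(x,y)]
KC=np.array([.463,.318,.044])
E
python3 - <<'E'
from h import *
need(Rk(-.68),KC+.106*A)
E
```

```text
t 0.15 tcp [0.1401 0.5316 0.2309] q [ 1.228  0.351  1.652  0.     1.139 -0.085] F [-0.7  0.   0.3] M [ 0.01 -0.01 -0.03] w 1.001
rotvec [ 0.2816  0.6267 -1.6282] | 1.767 shift [ 0.3412 -0.2716 -0.1001]
```

Call:
{"method": "play_rows", "body": {"rows": [0.02,0.0448,-0.1163,0.0244,-0.0194,0.0,-0.5,0.02,0.0448,-0.1163,0.0244,-0.0194,0.0,-0.5,0.02,0.0448,-0.1163,0.0244,-0.0194,0.0,-0.5,0.02,0.0448,-0.1163,0.0244,-0.0194,0.0,-0.5,0.02,0.0448,-0.1163,0.0244,-0.0194,0.0,-0.5,0.02,0.0448,-0.1163,0.0244,-0.0194,0.0,-0.5,0.02,0.0448,-0.1163,0.0244,-0.0194,0.0,-0.5,0.02,0.0448,-0.1163,0.0244,-0.0194,0.0,-0.5,0.02,0.0448,-0.1163,0.0244,-0.0194,0.0,-0.5,0.02,0.0448,-0.1163,0.0244,-0.0194,0.0,-0.5], "force": 40}}

```text
t: 1.15
tool_pos: [0.3852, 0.3368, 0.2313]
tool_rot: [[-0.236, 0.969, 0.072], [0.381, 0.16, -0.911], [-0.894, -0.188, -0.407]]
wrist_force: [0.2, -0.5, 0.6]
width: 0.749
```

Run:
```python
from h import *
need(Rk(-.68),KC+.106*A)
```

```text
t 1.15 tcp [0.3852 0.3368 0.2313] q [0.393 0.305 1.793 0.5   1.173 0.043] F [ 0.2 -0.5  0.6] M [-0.13 -0.12 -0.06] w 0.749
rotvec [ 0.0802  0.1772 -0.4603] | 0.5 shift [ 0.0961 -0.0768 -0.1004]
```

Call:
{"method": "play_rows", "body": {"rows": [0.02,0.0443,-0.1151,0.024,-0.0192,-0.025,-0.5,0.02,0.0443,-0.1151,0.024,-0.0192,-0.025,-0.5,0.02,0.0443,-0.1151,0.024,-0.0192,-0.025,-0.5,0.02,0.0443,-0.1151,0.024,-0.0192,-0.025,-0.5,0,0,0,0,0,0,-0.5]}}

```text
t: 1.65
tool_pos: [0.4809, 0.2584, 0.1279]
tool_rot: [[-0.175, 0.895, -0.411], [0.546, -0.259, -0.797], [-0.819, -0.364, -0.443]]
wrist_force: [-1.6, 0.1, 0.8]
width: 0.752
```

Run:
```python
from h import *
need(Rk(-.68),KC+.106*A)
for n in("wrist","scene"): s=snap(n,n+'1')
s=ld('wrist1')
for k in (30,4,0): print(px(s,KC+A*k/1000))
```

```text
t 1.65 tcp [0.4809 0.2584 0.1279] q [0.126 0.538 1.797 0.704 1.058 0.069] F [-1.6  0.1  0.8] M [-0.25 -0.07 -0.01] w 0.752
rotvec [ 0.0019 -0.0042  0.0022] | 0.005 shift [0.0004 0.0017 0.003 ]
[252.34339242 201.09793112]
[252.50037196 190.5131672 ]
[252.52187159 189.06349704]
```

View pics/wrist1.png

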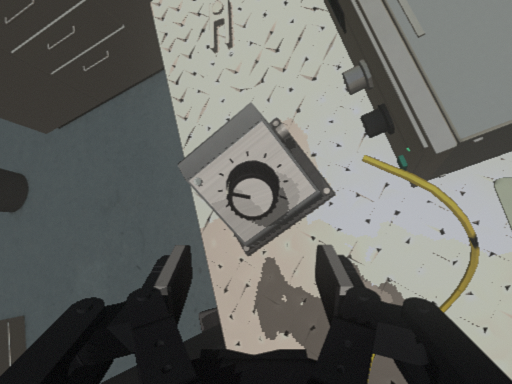

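View pics/scene1.png

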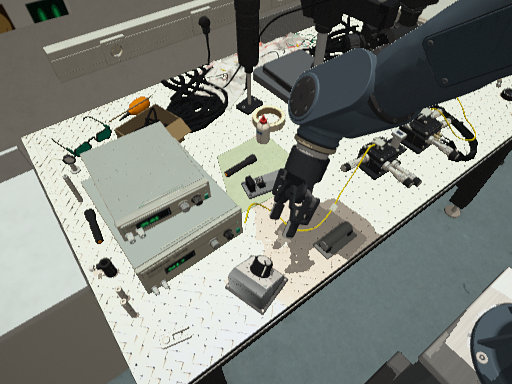

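Run:
```python
from h import *
crop('wrist1',170,95,345,265,4,'c5')
```

```text
(no output)
```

View pics/c5.png

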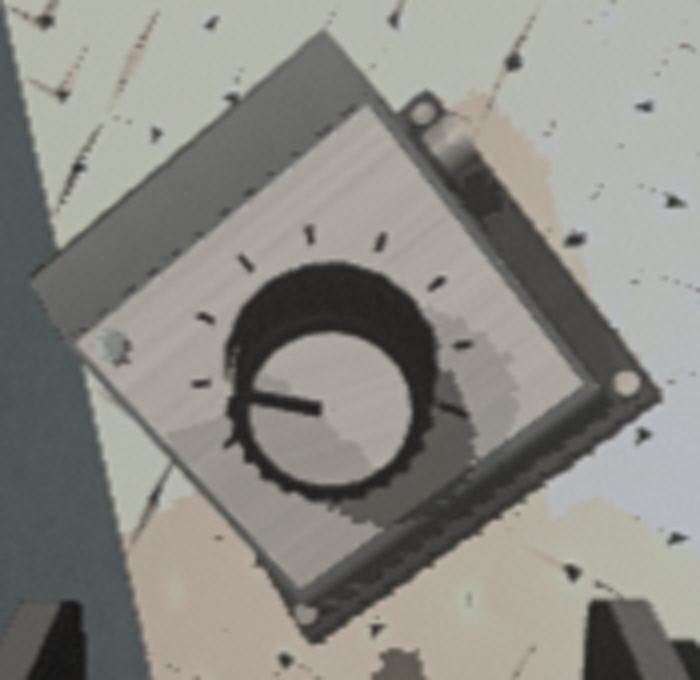

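Run:
```python
from h import *
s=ld('wrist1')
for u,v in((252.75,197),(250,192),(256,203)): print(w(s,u,v))
print(KC+.03*A)
# plane fit of panel & top
for (u,v) in((205,175),(225,165),(265,140),(290,190),(280,160),(225,215)): p=w(s,u,v); print(p,'dist from panel',(p-KC)@A)
```

```text
[0.46947436 0.30445531 0.06884225]
[0.46898422 0.30845037 0.0705776 ]
[0.46951602 0.30005012 0.06517719]
[0.46819026 0.30158917 0.06857124]
[0.43092513 0.33938152 0.06172598] dist from panel -0.002727202832500995
[0.45020559 0.34172748 0.05961269] dist from panel -0.0024056908261697717
[0.48906671 0.34942001 0.05762877] dist from panel -0.0015153207820183551
[0.49103636 0.30963091 0.02940361] dist from panel -0.002526386519966556
[0.4937678  0.33262052 0.04617166] dist from panel -0.0008960439773796336
[0.43101539 0.3052304  0.04157491] dist from panel -0.0005345440213989634
```

```bash
sed -i 's/^KC=.*/KC=np.array([.464,.3195,.044])/' h.py
python3 - <<'E'
from h import *
need(Rk(-.68),KC+.006*A)
E
```

```text
t 1.75 tcp [0.4801 0.2606 0.1308] q [0.131 0.532 1.797 0.702 1.06  0.068] F [-0.2  0.6 -1.6] M [-0.25 -0.03  0.03] w 0.751
rotvec [ 0.0013  0.0005 -0.0048] | 0.005 shift [-0.015   0.0556 -0.0819]
```

Call:
{"method": "play_rows", "body": {"rows": [0,0,0,-0.003,0.0111,-0.0164,-0.5,0,0,0,-0.003,0.0111,-0.0164,-0.5,0,0,0,-0.003,0.0111,-0.0164,-0.5,0,0,0,-0.003,0.0111,-0.0164,-0.5,0,0,0,-0.0015,0.0056,-0.0082,-0.5,0,0,0,-0.0015,0.0056,-0.0082,-0.5,0,0,0,0,0,0,-0.5,0,0,0,0,0,0,-0.5]}}

```text
t: 2.55
tool_pos: [0.4654, 0.3167, 0.0499]
tool_rot: [[-0.174, 0.899, -0.402], [0.545, -0.252, -0.799], [-0.82, -0.358, -0.447]]
wrist_force: [1.2, 0.2, 1.1]
width: 0.745
```

Run:
```python
from h import *
need(Rk(-.68),KC+.006*A)
for n in("wrist","scene"): s=snap(n,n+'2')
crop('scene2',210,180,330,300,5,'c6')
```

```text
t 2.55 tcp [0.4654 0.3167 0.0499] q [ 0.239  0.674  1.815  0.823  0.893 -0.004] F [1.2 0.2 1.1] M [-0.21 -0.09 -0.06] w 0.745
rotvec [ 0.0008  0.0025 -0.0054] | 0.006 shift [-0.0004 -0.0005 -0.001 ]
```

View pics/wrist2.png

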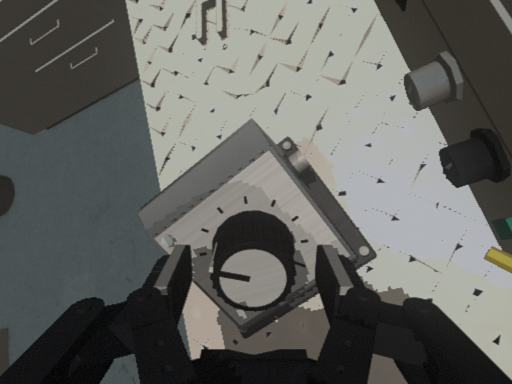

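View pics/c6.png

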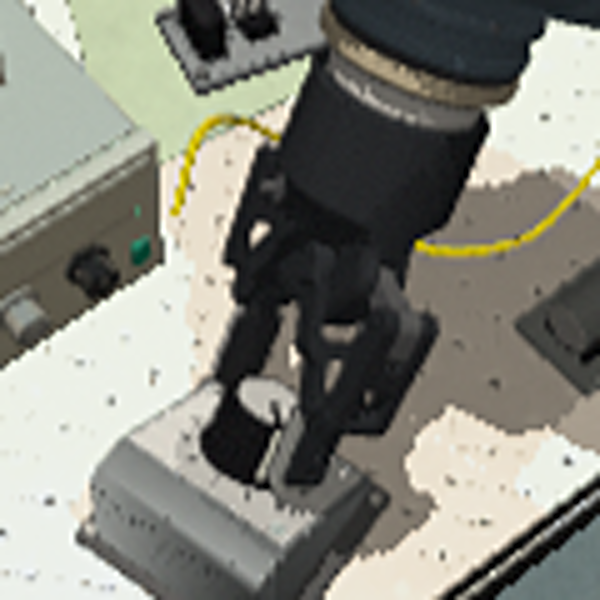

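Call:
{"method": "play_rows", "body": {"rows": [0,0,0,0,0,0,0.6,0,0,0,0,0,0,0.6,0,0,0,0,0,0,0.6,0,0,0,0,0,0,0.6,0,0,0,0,0,0,0.6], "force": 30}}

```text
t: 3.15
tool_pos: [0.4651, 0.3164, 0.05]
tool_rot: [[-0.175, 0.899, -0.402], [0.546, -0.252, -0.799], [-0.819, -0.359, -0.447]]
wrist_force: [-2.6, -4.4, 8.0]
width: 0.446
```

Run:
```python
from h import *
st(); s=snap('wrist','wrist3'); print((A*.145).round(4))
```

```text
t 3.15 tcp [0.4651 0.3164 0.05  ] q [ 0.238  0.674  1.815  0.823  0.895 -0.004] F [-2.6 -4.4  8. ] M [-0.08  0.5   0.4 ] w 0.446
[ 0.0251 -0.0793  0.1188]
```

View pics/wrist3.png

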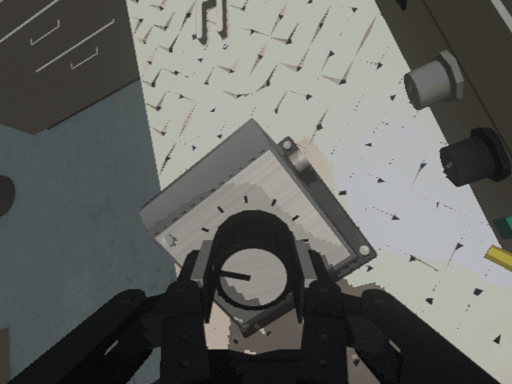

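Call:
{"method": "play_rows", "body": {"rows": [0.0208,-0.0657,0.0984,0,0,0,0.6,0.0208,-0.0657,0.0984,0,0,0,0.6,0.0208,-0.0657,0.0984,0,0,0,0.6,0.0208,-0.0657,0.0984,0,0,0,0.6,0.0208,-0.0657,0.0984,0,0,0,0.6,0.0208,-0.0657,0.0984,0,0,0,0.6,0.0208,-0.0657,0.0984,0,0,0,0.6,0.0208,-0.0657,0.0984,0,0,0,0.6,0.0208,-0.0657,0.0984,0,0,0,0.6,0.0208,-0.0657,0.0984,0,0,0,0.6]}}

```text
t: 4.2
tool_pos: [0.4657, 0.3165, 0.05]
tool_rot: [[-0.171, 0.697, 0.697], [0.546, 0.656, -0.522], [-0.82, 0.291, -0.493]]
wrist_force: [-1.0, -2.8, 5.6]
width: 0.448
```

Run:
```python
from h import *
s=st(); print('turned',Ro.from_matrix(s['tool_rot']@Rk(-.68).T).as_rotvec()@A, 'Mx',s['moment']@A); snap('wrist','wrist4')
```

```text
t 4.2 tcp [0.4657 0.3165 0.05  ] q [ 0.238  0.673  1.816  0.825  0.891 -1.211] F [-1.  -2.8  5.6] M [-0.08  0.14  0.05] w 0.448
turned 1.2110687279476673 Mx -0.049387175916911726
```

View pics/wrist4.png

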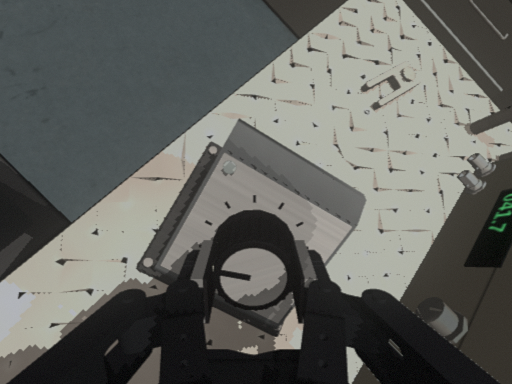

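Call:
{"method": "play_rows", "body": {"rows": [0.0087,-0.0274,0.041,0,0,0,0.6,0.0087,-0.0274,0.041,0,0,0,0.6,0.0087,-0.0274,0.041,0,0,0,0.6,0.0087,-0.0274,0.041,0,0,0,0.6,0.0087,-0.0274,0.041,0,0,0,0.6,0.0087,-0.0274,0.041,0,0,0,0.6,0.0087,-0.0274,0.041,0,0,0,0.6,0.0087,-0.0274,0.041,0,0,0,0.6,0.0087,-0.0274,0.041,0,0,0,0.6,0.0087,-0.0274,0.041,0,0,0,0.6]}}

```text
t: 5.25
tool_pos: [0.4658, 0.3167, 0.0501]
tool_rot: [[-0.17, 0.28, 0.945], [0.547, 0.824, -0.145], [-0.819, 0.492, -0.293]]
wrist_force: [0.3, -0.8, 5.8]
width: 0.442
```

Run:
```python
from h import *
s=st(); print('turned',Ro.from_matrix(s['tool_rot']@Rk(-.68).T).as_rotvec()@A, 'Mx',s['moment']@A)
```

```text
t 5.25 tcp [0.4658 0.3167 0.0501] q [ 0.238  0.673  1.817  0.827  0.89  -1.711] F [ 0.3 -0.8  5.8] M [ 0.04  0.09 -0.04] w 0.442
turned 1.709100179716905 Mx -0.07468487725949693
```

Call:
{"method": "play_rows", "body": {"rows": [0.0069,-0.0219,0.0328,0,0,0,0.6,0.0069,-0.0219,0.0328,0,0,0,0.6,0.0069,-0.0219,0.0328,0,0,0,0.6,0.0069,-0.0219,0.0328,0,0,0,0.6,0,0,0,0,0,0,0.6]}}

```text
t: 5.75
tool_pos: [0.4658, 0.3167, 0.0501]
tool_rot: [[-0.17, 0.126, 0.977], [0.548, 0.837, -0.013], [-0.819, 0.533, -0.211]]
wrist_force: [0.4, -0.3, 5.3]
width: 0.445
```

Run:
```python
from h import *
s=st(); print('turned',Ro.from_matrix(s['tool_rot']@Rk(-.68).T).as_rotvec()@A, 'Mx',s['moment']@A)
```

```text
t 5.75 tcp [0.4658 0.3167 0.0501] q [ 0.238  0.673  1.817  0.828  0.89  -1.871] F [ 0.4 -0.3  5.3] M [ 0.18 -0.06  0.03] w 0.445
turned 1.8687289975609522 Mx 0.08936655150702603
```

Call:
{"method": "play_rows", "body": {"rows": [0.0069,-0.0219,0.0328,0,0,0,0.6,0.0069,-0.0219,0.0328,0,0,0,0.6,0.0069,-0.0219,0.0328,0,0,0,0.6,0,0,0,0,0,0,0.6]}}

```text
t: 6.15
tool_pos: [0.4665, 0.3169, 0.0501]
tool_rot: [[-0.168, 0.01, 0.986], [0.548, 0.832, 0.085], [-0.819, 0.555, -0.146]]
wrist_force: [4.2, 2.7, 2.1]
width: 0.448
```

Run:
```python
from h import *
s=st(); print('turned',Ro.from_matrix(s['tool_rot']@Rk(-.68).T).as_rotvec()@A, 'Mx',s['moment']@A,s['tau'][5])
snap('wrist','wrist5');s=st();print(s['moment']@A)
```

```text
t 6.15 tcp [0.4665 0.3169 0.0501] q [ 0.238  0.673  1.817  0.829  0.889 -1.99 ] F [4.2 2.7 2.1] M [ 0.32 -0.25 -1.14] w 0.448
turned 1.9865979770707805 Mx -0.7395670047341736 -1.3345562294125557
t 6.2 tcp [0.4665 0.3169 0.0501] q [ 0.238  0.673  1.816  0.829  0.889 -1.989] F [4.2 3.6 3. ] M [ 0.32 -0.23 -1.06] w 0.446
-0.6863369251865771
```

View pics/wrist5.png

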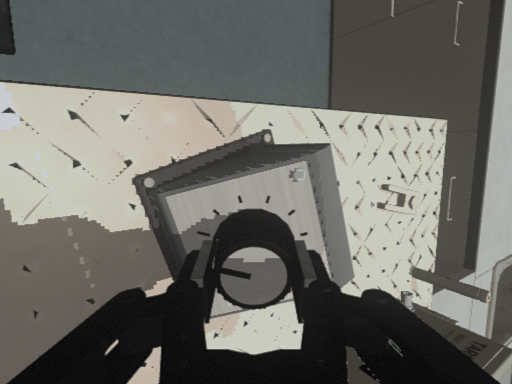

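Call:
{"method": "play_rows", "body": {"rows": [0,0,0,0,0,0,-0.5,0,0,0,0,0,0,-0.5,0,0,0,0,0,0,-0.5,0,0,0,0,0,0,-0.5,0,0,0,0.0026,-0.0082,0.0123,-0.5,0,0,0,0.0035,-0.0109,0.0164,-0.5,0,0,0,0.0035,-0.0109,0.0164,-0.5,0,0,0,0.0035,-0.0109,0.0164,-0.5,0,0,0,0.0035,-0.0109,0.0164,-0.5,0,0,0,0,0,0,-0.5]}}

```text
t: 7.2
tool_pos: [0.4834, 0.2637, 0.1296]
tool_rot: [[-0.167, 0.009, 0.986], [0.547, 0.833, 0.085], [-0.82, 0.554, -0.144]]
wrist_force: [-0.0, -0.1, 0.0]
width: 0.753
```

Run:
```python
from h import *
s=st(); snap('wrist','wrist6'); crop('wrist6',130,100,360,290,3.4,'c7')
```

```text
t 7.2 tcp [0.4834 0.2637 0.1296] q [ 0.135  0.536  1.793  0.709  1.05  -1.916] F [-0.  -0.1  0. ] M [-0.27 -0.06 -0.03] w 0.753
```

View pics/c7.png

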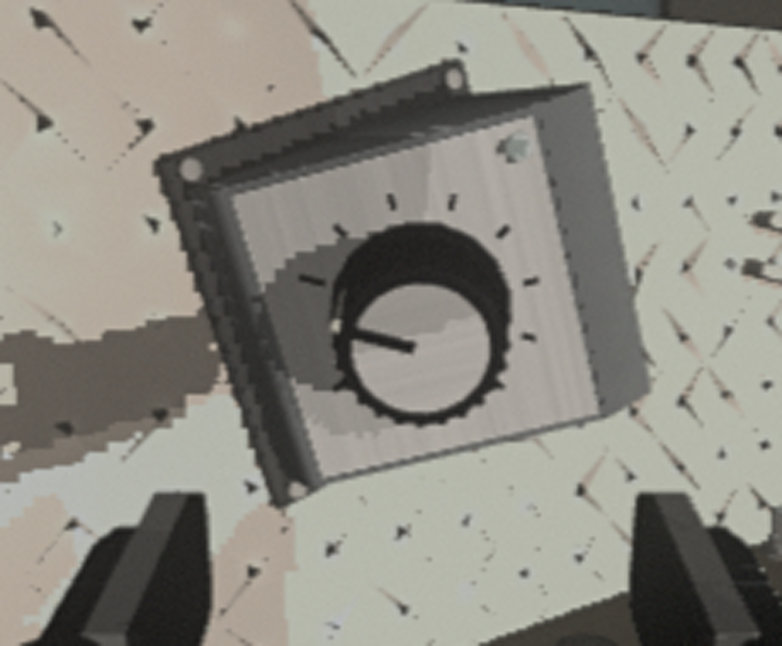

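```bash
cat >> h.py <<'E'
def Rc(yawdeg,tilt=0):  # tool z along cell axis (yaw toward button), tilted up
    a=np.radians(yawdeg);t=np.radians(tilt)
    z=np.array([np.cos(a)*np.cos(t),np.sin(a)*np.cos(t),np.sin(t)])
    y=np.cross([0,0,1],[np.cos(a),np.sin(a),0]); x=np.cross(y,z); return np.c_[x,y,z]
E
python3 - <<'E'
from h import *
print(Rc(-88.6).round(2).tolist()); need(Rc(-88.6),[.4355,.1135,.14])
E
```

```text
[[0.0, 1.0, 0.02], [-0.0, 0.02, -1.0], [-1.0, -0.0, 0.0]]
t 7.25 tcp [0.4826 0.2642 0.1283] q [ 0.136  0.538  1.794  0.71   1.048 -1.916] F [-0.2  0.  -1.6] M [-0.3  -0.08  0.01] w 0.75
rotvec [-0.5953  0.3216 -1.5345] | 1.677 shift [-0.0471 -0.1507  0.0117]
```

Call:
{"method": "play_rows", "body": {"rows": [-0.0496,0.0268,-0.1279,-0.0039,-0.0126,0.01,-0.5,-0.0496,0.0268,-0.1279,-0.0039,-0.0126,0.01,-0.5,-0.0496,0.0268,-0.1279,-0.0039,-0.0126,0.01,-0.5,-0.0496,0.0268,-0.1279,-0.0039,-0.0126,0,-0.5,-0.0496,0.0268,-0.1279,-0.0039,-0.0126,0,-0.5,-0.0496,0.0268,-0.1279,-0.0039,-0.0126,0,-0.5,-0.0496,0.0268,-0.1279,-0.0039,-0.0126,0,-0.5,-0.0496,0.0268,-0.1279,-0.0039,-0.0126,0,-0.5,-0.0496,0.0268,-0.1279,-0.0039,-0.0126,0,-0.5,-0.0496,0.0268,-0.1279,-0.0039,-0.0126,0,-0.5]}}

```text
t: 8.25
tool_pos: [0.442, 0.1386, 0.1566]
tool_rot: [[0.038, 0.961, 0.273], [0.105, 0.268, -0.958], [-0.994, 0.065, -0.09]]
wrist_force: [0.4, -0.1, -0.1]
width: 0.75
```

Call:
{"method": "play_rows", "body": {"rows": [-0.0496,0.0268,-0.1279,-0.0039,-0.0126,-0.01,-0.5,-0.0496,0.0268,-0.1279,-0.0039,-0.0126,-0.01,-0.5,0,0,0,0,0,0,-0.5,0,0,0,0,0,0,-0.5]}}

```text
t: 8.65
tool_pos: [0.4348, 0.1142, 0.1369]
tool_rot: [[-0.001, 1.0, 0.028], [0.004, 0.028, -1.0], [-1.0, -0.0, -0.004]]
wrist_force: [-0.3, -0.1, -1.1]
width: 0.751
```

Run:
```python
from h import *
need(Rc(-88.6),[.4355,.1135,.14]); s=snap('wrist','wrist7')
for c in((.4355,.1135,.026),(.4344,.1585,.026),(.4366,.0685,.026)): print(px(s,np.array(c)))
```

```text
t 8.65 tcp [0.4348 0.1142 0.1369] q [0.151 0.307 1.992 0.005 0.843 0.119] F [-0.3 -0.1 -1.1] M [-0.03  0.02  0.  ] w 0.751
rotvec [-0.0039 -0.0005 -0.004 ] | 0.006 shift [ 0.0007 -0.0007  0.0031]
[254.43592192 191.78147373]
[254.77103017 140.71272398]
[254.13468196 237.68887309]
```

View pics/wrist7.png

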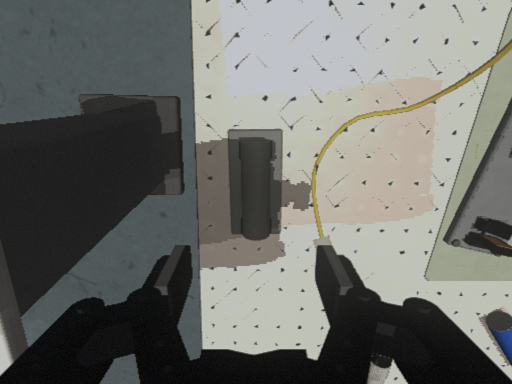

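Run:
```python
from h import *
crop('wrist7',205,115,305,250,4.4,'c8')
```

```text
(no output)
```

View pics/c8.png

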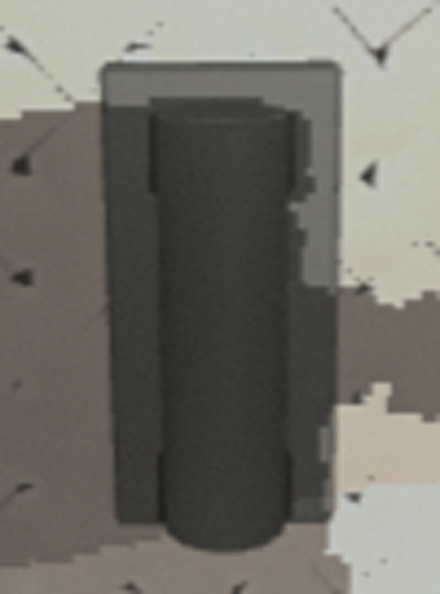

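Run:
```python
from h import *
s=ld('wrist7')
for c in((.4365,.1585,.039),(.4365,.0715,.039),(.4365,.1135,.039)): print(px(s,np.array(c)))
print(wp(s,256,140.5,.039),wp(s,256,239.7,.039))
for v in (150,160,190,210,230): print(w(s,256,v))
```

```text
[257.47212803 143.21261234]
[254.15660066 241.28517674]
[255.6679392  196.58011796]
[0.43525732 0.16061697 0.039     ] [0.43808619 0.07311113 0.039     ]
[0.43551641 0.15285058 0.03800609]
[0.43578511 0.14460576 0.03773776]
[0.43661841 0.11887538 0.03755284]
[0.4371914  0.10100923 0.03812029]
[0.43779748 0.08221698 0.03829877]
```

Call:
{"method": "play_rows", "body": {"rows": [-0.004,0,0,0.0018,0.0008,-0.03,-0.5,0,0,0,0,0,-0.03,-0.5,0,0,0,0,0,-0.03,-0.5,0,0,0,0,0,-0.015,-0.5,0,0,0,0,0,-0.007,-0.5,0,0,0,0,0,0,-0.5,0,0,0,0,0,0,-0.5]}}

```text
t: 9.4
tool_pos: [0.4373, 0.1146, 0.026]
tool_rot: [[0.001, 1.0, 0.025], [-0.001, 0.025, -1.0], [-1.0, 0.001, 0.001]]
wrist_force: [0.8, 0.2, -0.6]
width: 0.749
```

Run:
```python
from h import *
need(Rc(-88.3),[.4366,.115,.013]); s=snap('wrist','wrist8')
```

```text
t 9.4 tcp [0.4373 0.1146 0.026 ] q [ 1.540e-01  5.260e-01  2.038e+00 -2.000e-03  5.760e-01  1.310e-01] F [ 0.8  0.2 -0.6] M [0.01 0.   0.01] w 0.749
rotvec [0.0011 0.0013 0.0051] | 0.005 shift [-0.0007  0.0004 -0.013 ]
```

View pics/wrist8.png

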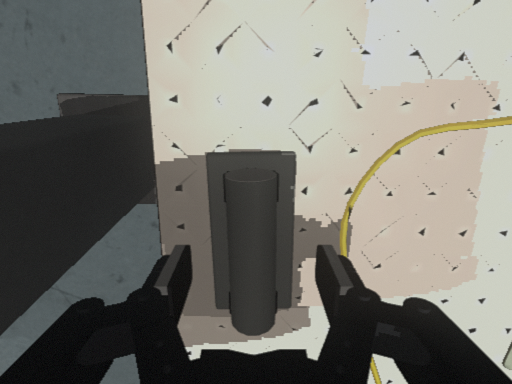

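Call:
{"method": "play_rows", "body": {"rows": [0,0,0.005,-0.0007,0.0004,-0.008,-0.5,0,0,0,0,0,-0.005,-0.5,0,0,0,0,0,0,-0.5,0,0,0,0,0,0,0.9,0,0,0,0,0,0,0.9,0,0,0,0,0,0,0.9,0,0,0,0,0,0,0.9,0,0,0,0,0,0,0.9,0,0,0,0,0,0,0.9,0,0,0,0,0,0,0.9], "force": 40}}

```text
t: 10.45
tool_pos: [0.4365, 0.1149, 0.0124]
tool_rot: [[0.001, 1.0, 0.029], [-0.001, 0.029, -1.0], [-1.0, 0.001, 0.001]]
wrist_force: [1.4, -0.7, 6.0]
width: 0.289
```

Run:
```python
from h import *
need(Rc(-88.3),[.4366,.115,.013])
```

```text
t 10.45 tcp [0.4365 0.1149 0.0124] q [ 0.155  0.555  2.042 -0.003  0.544  0.129] F [ 1.4 -0.7  6. ] M [-0.12 -0.2   0.1 ] w 0.289
rotvec [0.0014 0.001  0.0008] | 0.002 shift [0.0001 0.0001 0.0006]
```

Call:
{"method": "play_rows", "body": {"rows": [0,0,0,0,0,0.015,0.9,0,0,0,0,0,0.04,0.9,0,0,0,0,0,0.05,0.9,0,0,0,0,0,0.05,0.9,0,0,-0.076,0.038,-0.003,0.01,0.9,0,0,-0.076,0.038,-0.003,0,0.9,0,0,-0.076,0.038,-0.003,0,0.9,0,0,0,0.038,-0.003,0,0.9,0,0,0,0.038,-0.003,0,0.9,0,0,0,0.038,-0.003,0,0.9]}}

```text
t: 11.45
tool_pos: [0.6649, 0.0966, 0.1762]
tool_rot: [[-0.002, 0.98, -0.198], [-0.002, -0.198, -0.98], [-1.0, -0.002, 0.002]]
wrist_force: [0.4, 0.6, -1.1]
width: 0.29
```

Call:
{"method": "play_rows", "body": {"rows": [0,0,0,0,0,0,0.9,0,0,0,0,0,0,0.9,0,0,0,0,0,0,0.9]}}

```text
t: 11.75
tool_pos: [0.663, 0.097, 0.1766]
tool_rot: [[-0.002, 0.98, -0.198], [-0.002, -0.198, -0.98], [-1.0, -0.002, 0.002]]
wrist_force: [0.9, 0.3, -1.4]
width: 0.289
```

Run:
```python
from h import *
need(Rc(-101.8),[.66,.1,.18]); s=snap('wrist','wrist9')
```

```text
t 11.75 tcp [0.663  0.097  0.1766] q [ 7.600e-02  6.230e-01  1.361e+00 -1.000e-03  1.160e+00  2.760e-01] F [ 0.9  0.3 -1.4] M [-0.06 -0.03 -0.  ] w 0.289
rotvec [ 0.0015 -0.0022 -0.0069] | 0.007 shift [-0.003   0.003   0.0034]
```

View pics/wrist9.png

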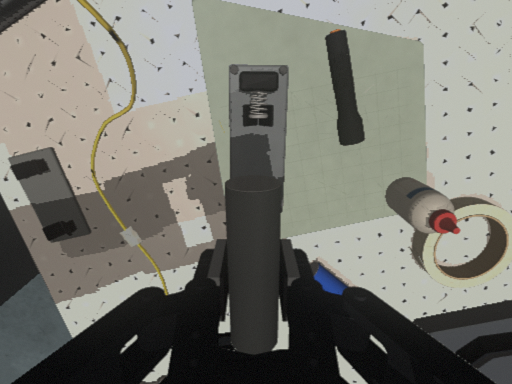

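Run:
```python
from h import *
crop('wrist9',215,55,300,190,4.4,'c9')
```

```text
(no output)
```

View pics/c9.png

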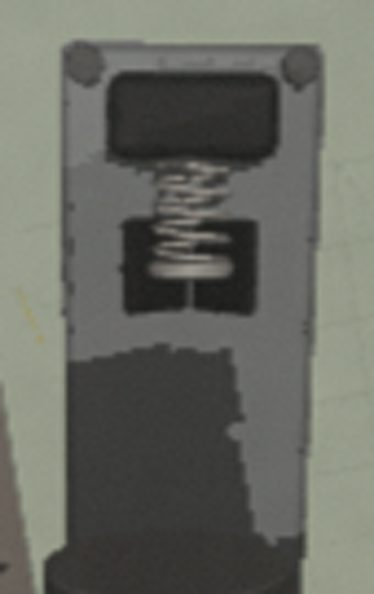

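Run:
```python
from h import *
s=ld('wrist9');k=4.4
def P(c,h): return wp(s,215+(c[0]+.5)/k-.5,55+(c[1]+.5)/k-.5,h)
L=[P(c,.012) for c in((62,42),(70,540))];R=[P(c,.012) for c in((322,46),(304,540))]
print(L,R)
for a in(L,R): d=a[1]-a[0]; print('yaw',np.degrees(np.arctan2(d[1],d[0])))
ya=np.radians(-101.7);u=np.array([np.cos(ya),np.sin(ya),0]);n=np.array([-u[1],u[0],0])
o=np.array([.67,.125,0])
for nm,c,h in(('baseL',(62,42),.012),('baseR',(322,46),.012),('baseLlow',(70,540),.012),('baseRlow',(304,540),.012),('hous back',(192,72),.044),('hous L',(107,100),.044),('hous R',(278,100),.044),('hous front',(192,160),.044),('disc front',(191,277),.041),('discL',(149,268),.037),('discR',(233,268),.037),('crL far',(124,220),.026),('crR far',(257,220),.026),('cr near',(190,313),.026),('crR',(257,300),.026),('crL',(124,300),.026)):
    p=P(c,h)-o; print(nm,'x %.4f lat %.4f'%(p@u,p@n))
# where is held cell
for v in(190,210,240,270,300): print(w(s,254,v).round(4))
```

```text
[array([0.66078067, 0.20647589, 0.012     ]), array([0.63816039, 0.09862279, 0.012     ])] [array([0.71504181, 0.19477343, 0.012     ]), array([0.69323814, 0.08760316, 0.012     ])]
yaw -101.84508827082468
yaw -101.49981046788153
baseL x -0.0779 lat -0.0256
baseR x -0.0775 lat 0.0300
baseLlow x 0.0323 lat -0.0258
baseRlow x 0.0319 lat 0.0303
hous back x -0.0702 lat 0.0018
hous L x -0.0651 lat -0.0146
hous R x -0.0653 lat 0.0185
hous front x -0.0542 lat 0.0020
disc front x -0.0316 lat 0.0021
discL x -0.0330 lat -0.0065
discR x -0.0332 lat 0.0108
crL far x -0.0421 lat -0.0120
crR far x -0.0423 lat 0.0162
cr near x -0.0228 lat 0.0022
crR x -0.0257 lat 0.0166
crL x -0.0255 lat -0.0121
[0.6717 0.1403 0.2009]
[0.6701 0.1322 0.2024]
[0.6674 0.1189 0.2031]
[0.6644 0.1037 0.202 ]
[0.6614 0.0887 0.203 ]
```

Run:
```python
from h import *
crop('wrist9',215,165,300,300,4.4,'c10')
s=ld('wrist9')
for v in range(170,200,2): print(v,w(s,254,v).round(4))
```

```text
170 [0.664  0.1014 0.0113]
172 [0.6636 0.0995 0.0122]
174 [0.6632 0.0971 0.0112]
176 [0.6717 0.1402 0.1791]
178 [0.6718 0.1405 0.1835]
180 [0.6717 0.14   0.1853]
182 [0.6718 0.1405 0.1901]
184 [0.6717 0.1401 0.192 ]
186 [0.6718 0.1406 0.1964]
188 [0.6717 0.1404 0.1985]
190 [0.6717 0.1403 0.2009]
192 [0.6717 0.1402 0.2033]
194 [0.6715 0.1394 0.2033]
196 [0.6712 0.138  0.2017]
198 [0.6712 0.1377 0.2034]
```

View pics/c10.png

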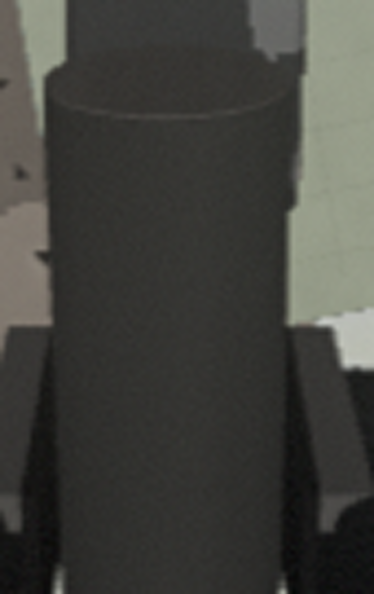

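```bash
cat >> h.py <<'E'
YB=-101.7
SE=np.array([.6704,.1163,.032])
def bay(cx,cz,th,lat=0):
    R=Rc(YB,th);a=np.radians(YB);u=np.array([np.cos(a),np.sin(a),0]);n=np.array([-u[1],u[0],0])
    c=SE+(u*cx+n*lat)/1000+[0,0,cz/1000]
    return R,c+.0134*R[:,0]-.0007*R[:,2]
def where():
    s=st();R=s['tool_rot'];c=s['tool_pos']-.0134*R[:,0]+.0007*R[:,2]-SE
    a=np.radians(YB);u=np.array([np.cos(a),np.sin(a),0]);n=np.array([-u[1],u[0],0])
    print('cell cx %.1f lat %.1f cz %.1f tilt %.1f'%(c@u*1e3,c@n*1e3,c[2]*1e3,np.degrees(np.arcsin(R[2,2]))))
E
python3 - <<'E'
from h import *
where(); need(*bay(9,70,20))
print('seq')
pr=None
for cx,cz,th in((9,70,20),(9,18.4,20),(-4,18.4,20),(-4,13.6,15),(-4,9.3,10),(-4,4.9,5),(-4,.5,0),(-.5,.5,0)):
    R,p=bay(cx,cz,th)
    if pr: print((cx,cz,th),p.round(4),Ro.from_matrix(R@pr[0].T).as_rotvec().round(4),(p-pr[1]).round(4))
    pr=(R,p)
E
```

```text
t 11.8 tcp [0.6631 0.097  0.177 ] q [ 7.60e-02  6.23e-01  1.36e+00 -1.00e-03  1.16e+00  2.76e-01] F [-0.8 -0.9 -1.1] M [-0.06 -0.   -0.04] w 0.29
cell cx 21.1 lat -3.2 cz 158.4 tilt 0.1
t 11.8 tcp [0.6631 0.097  0.177 ] q [ 7.60e-02  6.23e-01  1.36e+00 -1.00e-03  1.16e+00  2.76e-01] F [-0.8 -0.9 -1.1] M [-0.06 -0.   -0.04] w 0.29
rotvec [-0.3405  0.0684 -0.005 ] | 0.347 shift [ 0.0047  0.0066 -0.0879]
seq
(9, 18.4, 20) [0.6678 0.1036 0.0376] [0. 0. 0.] [ 0.      0.     -0.0516]
(-4, 18.4, 20) [0.6704 0.1164 0.0376] [0. 0. 0.] [0.0026 0.0127 0.    ]
(-4, 13.6, 15) [0.6706 0.1175 0.0325] [ 0.0855 -0.0177  0.    ] [ 0.0002  0.0011 -0.0051]
(-4, 9.3, 10) [0.6709 0.1186 0.028 ] [ 0.0855 -0.0177 -0.    ] [ 0.0002  0.0011 -0.0045]
(-4, 4.9, 5) [0.6711 0.1198 0.0235] [ 0.0855 -0.0177  0.    ] [ 0.0002  0.0011 -0.0045]
(-4, 0.5, 0) [0.6714 0.1209 0.0191] [ 0.0855 -0.0177 -0.    ] [ 0.0002  0.0011 -0.0044]
(-0.5, 0.5, 0) [0.6706 0.1175 0.0191] [0. 0. 0.] [-0.0007 -0.0034  0.    ]
```

Call:
{"method": "play_rows", "body": {"rows": [-0.0851,0.0171,-0.001,0.0012,0.0017,-0.022,0.9,-0.0851,0.0171,-0.001,0.0012,0.0017,-0.022,0.9,-0.0851,0.0171,-0.001,0.0012,0.0017,-0.022,0.9,-0.0852,0.0171,-0.002,0.0011,0.0015,-0.0219,0.9,0,0,0,0,0,0,0.9,0,0,0,0,0,0,0.9,0,0,0,0,0,0,0.9]}}

```text
t: 12.5
tool_pos: [0.6693, 0.1031, 0.0912]
tool_rot: [[-0.066, 0.979, -0.192], [-0.333, -0.203, -0.921], [-0.941, 0.003, 0.339]]
wrist_force: [0.9, 0.5, -1.1]
width: 0.297
```

Run:
```python
from h import *
where(); need(*bay(9,70,20)); need(*bay(9,18.4,20)); snap('scene','scene10'); crop('scene10',200,80,330,210,5,'c11');snap('wrist','wrist10')
```

```text
t 12.5 tcp [0.6693 0.1031 0.0912] q [ 0.206  0.81   1.285 -0.341  1.207  0.559] F [ 0.9  0.5 -1.1] M [ 0.24 -0.02 -0.  ] w 0.297
cell cx 9.3 lat 1.6 cz 72.0 tilt 19.8
t 12.5 tcp [0.6693 0.1031 0.0912] q [ 0.206  0.81   1.285 -0.341  1.207  0.559] F [ 0.9  0.5 -1.1] M [ 0.24 -0.02 -0.  ] w 0.297
rotvec [-0.0021  0.0036  0.0004] | 0.004 shift [-0.0015  0.0006 -0.002 ]
t 12.5 tcp [0.6693 0.1031 0.0912] q [ 0.206  0.81   1.285 -0.341  1.207  0.559] F [ 0.9  0.5 -1.1] M [ 0.24 -0.02 -0.  ] w 0.297
rotvec [-0.0021  0.0036  0.0004] | 0.004 shift [-0.0015  0.0006 -0.0536]
```

View pics/c11.png

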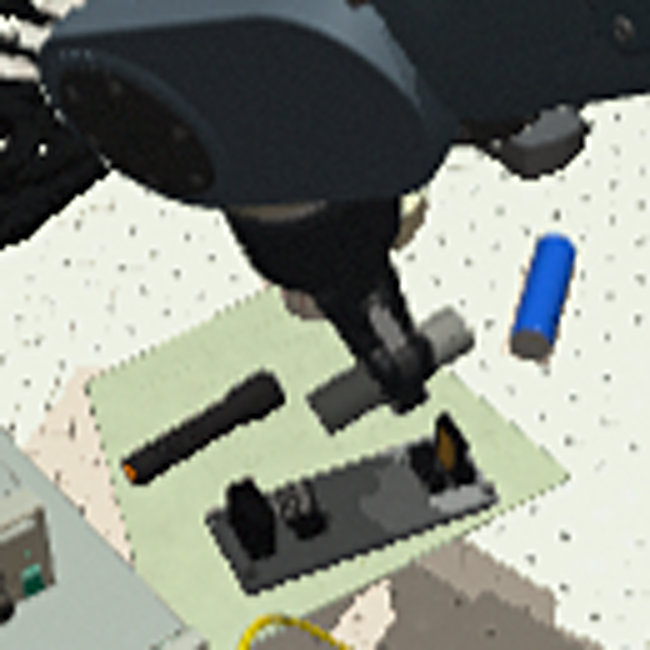

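View pics/wrist10.png

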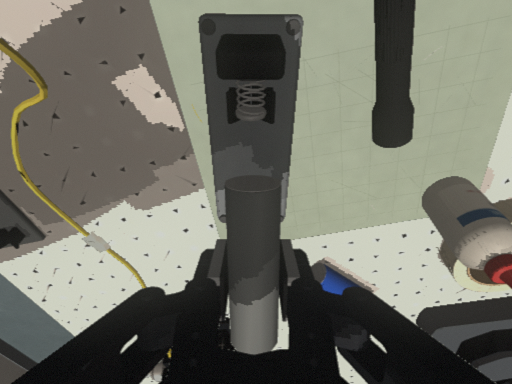

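Run:
```python
from h import *
s=ld('wrist10');crop('wrist10',190,5,315,195,3.1,'c12')
a=np.radians(YB);u=np.array([np.cos(a),np.sin(a),0]);n=np.array([-u[1],u[0],0])
im=cv2.imread('pics/c12.png')
for x,l,z in((-40,0,.032),(-40,0,.041),(-40,9,.032),(-40,-9,.032),(-31,16,.026),(-31,-14,.026),(-51,-14,.026),(-51,14,.026),(-63,0,.044)):
    q=px(s,np.array([SE[0],SE[1],0])+u*x/1000+n*l/1000+[0,0,z]); q=((q-[190,5]+.5)*3.1-.5).astype(int); cv2.circle(im,tuple(int(i) for i in q),2,(0,0,255),-1)
cv2.imwrite('pics/c12b.png',im)
```

```text
(no output)
```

View pics/c12b.png

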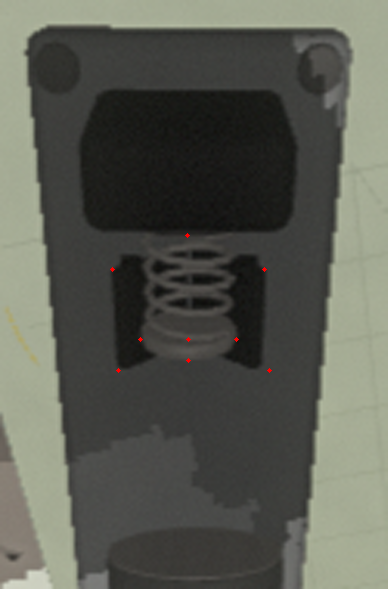

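Call:
{"method": "play_rows", "body": {"rows": [-0.002,0.0036,0,-0.0015,0.0006,-0.012,0.9,0,0,0,0,0,-0.014,0.9,0,0,0,0,0,-0.012,0.9,0,0,0,0,0,-0.01,0.9,0,0,0,0,0,-0.0056,0.9,0,0,0,0,0,0,0.9,0,0,0,0,0,0,0.9]}}

```text
t: 13.3
tool_pos: [0.6675, 0.1041, 0.0358]
tool_rot: [[-0.071, 0.979, -0.19], [-0.337, -0.203, -0.92], [-0.939, -0.002, 0.344]]
wrist_force: [-0.2, -0.5, -1.0]
width: 0.286
```

Run:
```python
from h import *
where(); need(*bay(-4,18.4,20)); snap('scene','scene11'); crop('scene11',200,80,330,210,5,'c13');snap('wrist','wrist11')
```

```text
t 13.3 tcp [0.6675 0.1041 0.0358] q [ 0.209  0.881  1.299 -0.355  1.134  0.592] F [-0.2 -0.5 -1. ] M [ 0.25 -0.05  0.02] w 0.286
cell cx 8.6 lat -0.3 cz 16.6 tilt 20.1
t 13.3 tcp [0.6675 0.1041 0.0358] q [ 0.209  0.881  1.299 -0.355  1.134  0.592] F [-0.2 -0.5 -1. ] M [ 0.25 -0.05  0.02] w 0.286
rotvec [ 0.0019 -0.0023 -0.0002] | 0.003 shift [0.0029 0.0123 0.0018]
```

View pics/c13.png

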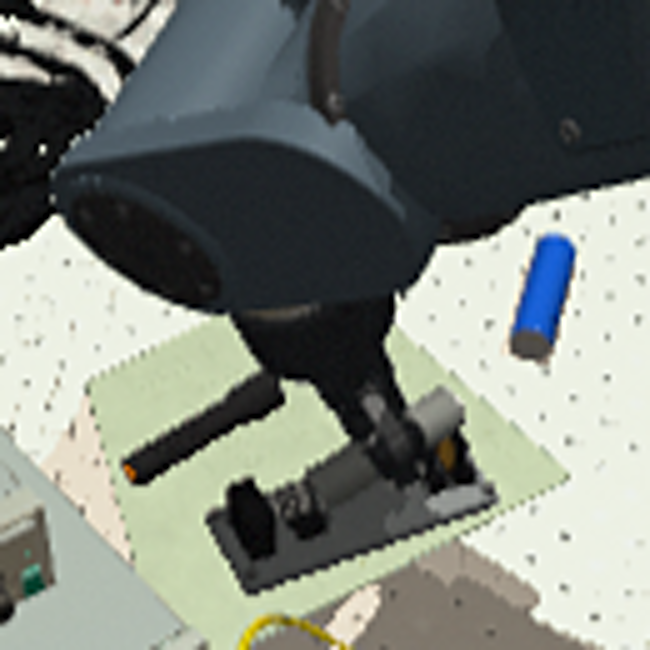

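View pics/wrist11.png

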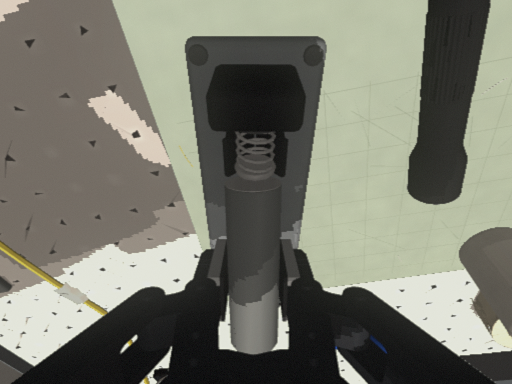

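Aligned with the disc: the cell flat end is at wrist (254,182) and the disc just above it at (255,172). Next I push in along the bay axis.

Call:
{"method": "play_rows", "body": {"rows": [0,0,0,0.0005,0.002,0.0018,0.9,0,0,0,0.0005,0.002,0,0.9,0,0,0,0.0005,0.002,0,0.9,0,0,0,0.0005,0.002,0,0.9,0,0,0,0.0005,0.002,0,0.9,0,0,0,0.0005,0.0023,0,0.9,0,0,0,0,0,0,0.9,0,0,0,0,0,0,0.9]}}

```text
t: 14.2
tool_pos: [0.6703, 0.1162, 0.0375]
tool_rot: [[-0.072, 0.979, -0.19], [-0.337, -0.203, -0.919], [-0.939, -0.002, 0.345]]
wrist_force: [-0.7, -2.8, 1.9]
width: 0.289
```

Run:
```python
from h import *
where(); need(*bay(-4,18.4,20)); s=snap('wrist','wrist12')
for v in range(176,192,2): print(v,w(s,254,v).round(4))
```

```text
t 14.2 tcp [0.6703 0.1162 0.0375] q [ 0.225  0.889  1.278 -0.349  1.152  0.6  ] F [-0.7 -2.8  1.9] M [-0.34  0.    0.06] w 0.289
cell cx -3.8 lat -0.0 cz 18.4 tilt 20.2
t 14.2 tcp [0.6703 0.1162 0.0375] q [ 0.225  0.889  1.278 -0.349  1.152  0.6  ] F [-0.7 -2.8  1.9] M [-0.34  0.    0.06] w 0.289
rotvec [ 0.0022 -0.0026 -0.0001] | 0.003 shift [0.0001 0.0002 0.    ]
176 [0.6805 0.1657 0.0362]
178 [0.6809 0.1676 0.0404]
180 [0.6806 0.1661 0.0397]
182 [0.6804 0.1651 0.0398]
184 [0.6803 0.1647 0.0406]
186 [0.6802 0.1639 0.0409]
188 [0.6802 0.1639 0.0424]
190 [0.6804 0.1647 0.0448]
```

View pics/wrist12.png

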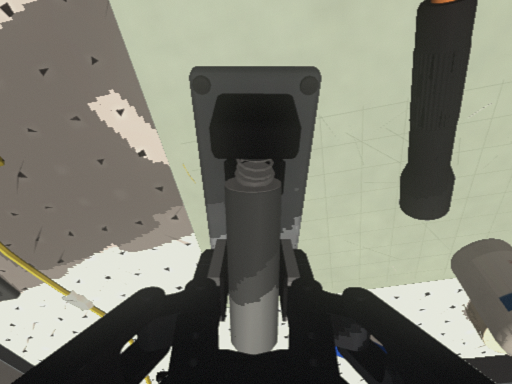

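Call:
{"method": "play_rows", "body": {"rows": [0.0438,-0.0091,0,0.0001,0.0006,-0.0025,0.9,0.0428,-0.0088,0,0.0001,0.0006,-0.0025,0.9,0.0428,-0.0088,0,0.0001,0.0006,-0.0023,0.9,0.0428,-0.0088,0,0.0001,0.0006,-0.0023,0.9,0.0428,-0.0088,0,0.0001,0.0006,-0.0022,0.9,0,0,0,0,0,0,0.9]}}

```text
t: 14.85
tool_pos: [0.6709, 0.1184, 0.0259]
tool_rot: [[-0.028, 0.979, -0.201], [-0.127, -0.203, -0.971], [-0.991, -0.002, 0.131]]
wrist_force: [0.9, -4.1, 1.6]
width: 0.288
```

Run:
```python
from h import *
where(); need(*bay(-4,.5,0)); s=snap('wrist','wrist13'); snap('top','top13'); crop('top13',250,90,350,195,5.5,'c14')
```

```text
t 14.85 tcp [0.6709 0.1184 0.0259] q [ 0.154  0.848  1.358 -0.146  0.988  0.442] F [ 0.9 -4.1  1.6] M [-0.41 -0.05  0.  ] w 0.288
cell cx -3.2 lat 0.1 cz 7.2 tilt 7.5
t 14.85 tcp [0.6709 0.1184 0.0259] q [ 0.154  0.848  1.358 -0.146  0.988  0.442] F [ 0.9 -4.1  1.6] M [-0.41 -0.05  0.  ] w 0.288
rotvec [ 0.1278 -0.0284  0.0005] | 0.131 shift [ 0.0004  0.0026 -0.0068]
```

View pics/wrist13.png

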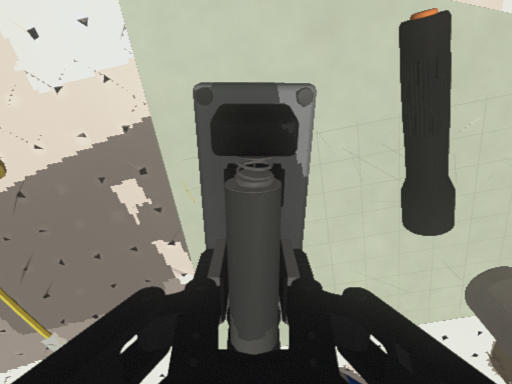

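View pics/c14.png

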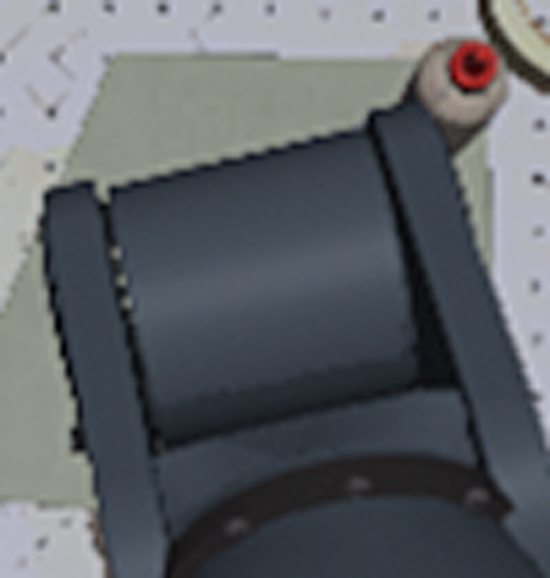

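Run:
```python
from h import *
s=ld('top13')
for x,y in((400,105),(410,115),(430,115),(440,160),(300,200),(470,66)): print(w(s,250+x/5.5,90+y/5.5).round(3))
```

```text
[0.731 0.112 0.314]
[0.725 0.111 0.324]
[0.724 0.105 0.327]
[0.708 0.104 0.338]
[0.696 0.145 0.33 ]
[0.814 0.042 0.088]
```

Call:
{"method": "play_rows", "body": {"rows": [0.0428,-0.0095,0,0.0002,0.0009,-0.0023,0.9,0.0428,-0.0095,0,0.0001,0.0009,-0.0023,0.9,0.0422,-0.0094,0,0.0001,0.0008,-0.0022,0.9,0,0,0,0,0,0,0.9,0,0,0,0,0,0,0.9]}}

```text
t: 15.45
tool_pos: [0.6714, 0.1218, 0.019]
tool_rot: [[-0.0, 0.979, -0.202], [-0.002, -0.202, -0.979], [-1.0, 0.0, 0.002]]
wrist_force: [0.6, -5.4, 1.3]
width: 0.288
```

Run:
```python
from h import *
where(); need(*bay(-.5,.5,0)); s=snap('wrist','wrist14')
```

```text
t 15.45 tcp [0.6714 0.1218 0.019 ] q [ 0.112  0.835  1.4   -0.003  0.907  0.317] F [ 0.6 -5.4  1.3] M [-0.92 -0.16 -0.05] w 0.288
cell cx -4.9 lat -0.1 cz 0.4 tilt 0.1
t 15.45 tcp [0.6714 0.1218 0.019 ] q [ 0.112  0.835  1.4   -0.003  0.907  0.317] F [ 0.6 -5.4  1.3] M [-0.92 -0.16 -0.05] w 0.288
rotvec [ 0.0024 -0.0002 -0.0009] | 0.003 shift [-0.0008 -0.0043  0.0001]
```

View pics/wrist14.png

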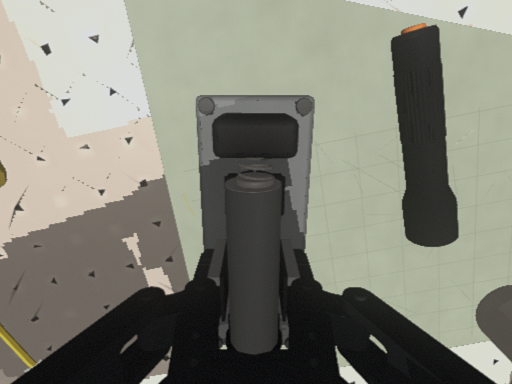

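Call:
{"method": "play_rows", "body": {"rows": [0,0,0,-0.0002,-0.0011,0,0.9,0,0,0,-0.0002,-0.0011,0,0.9,0,0,0,-0.0002,-0.0011,0,0.9,0,0,0,-0.0002,-0.001,0,0.9,0,0,0,0,0,0,0.9,0,0,0,0,0,0,0.9]}}

```text
t: 16.1
tool_pos: [0.6705, 0.1177, 0.019]
tool_rot: [[-0.0, 0.979, -0.202], [-0.001, -0.202, -0.979], [-1.0, 0.0, 0.001]]
wrist_force: [3.1, -0.5, 0.7]
width: 0.293
```

Run:
```python
from h import *
where()
```

```text
t 16.1 tcp [0.6705 0.1177 0.019 ] q [ 1.060e-01  8.330e-01  1.405e+00 -1.000e-03  9.040e-01  3.100e-01] F [ 3.1 -0.5  0.7] M [-0.17 -0.36 -0.07] w 0.293
cell cx -0.7 lat -0.2 cz 0.4 tilt 0.1
```

Call:
{"method": "play_rows", "body": {"rows": [0,0,0,0,0,-0.0004,0.5,0,0,0,0,0,0,0.3,0,0,0,0,0,0,0.1,0,0,0,0,0,0,-0.2,0,0,0,0,0,0,-0.2,0,0,0,0,0,0,-0.2,0,0,0,0,0,0,-0.2]}}

```text
t: 16.8
tool_pos: [0.6703, 0.1176, 0.0184]
tool_rot: [[-0.001, 0.979, -0.202], [-0.001, -0.202, -0.979], [-1.0, -0.0, 0.001]]
wrist_force: [-1.4, -0.2, -0.2]
width: 0.598
```

Run:
```python
from h import *
where(); s=snap('wrist','wrist15')
```

```text
t 16.8 tcp [0.6703 0.1176 0.0184] q [ 1.060e-01  8.330e-01  1.405e+00 -1.000e-03  9.040e-01  3.100e-01] F [-1.4 -0.2 -0.2] M [0.01 0.01 0.02] w 0.598
cell cx -0.6 lat -0.3 cz -0.2 tilt 0.1
```

View pics/wrist15.png

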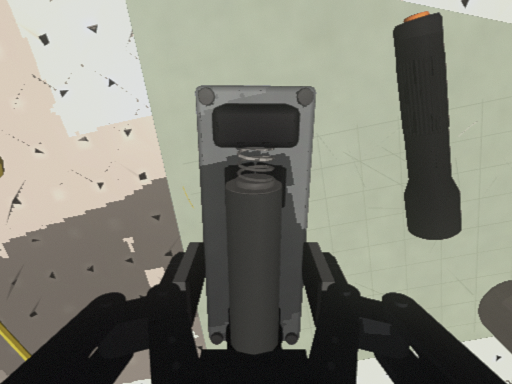

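The cell is free and in place. I'll lift straight up and move off to inspect.

Call:
{"method": "play_rows", "body": {"rows": [0,0,0,0,0,0.01,-0.2,0,0,0,0,0,0.03,-0.2,0,0,0,0,0,0.045,-0.2,0,0,0,0,0,0.045,-0.2,0,0,0,0,-0.01,0.03,-0.2,0,0,0,0,-0.03,0,-0.2,0,0,0,0,-0.03,0,-0.2,0,0,0,0,-0.02,0,-0.2,0,0,0,0,0,0,-0.2,0,0,0,0,0,0,-0.2]}}

```text
t: 17.85
tool_pos: [0.6704, 0.0277, 0.1786]
tool_rot: [[-0.0, 0.979, -0.203], [-0.001, -0.203, -0.979], [-1.0, -0.0, 0.001]]
wrist_force: [1.1, 0.9, -0.2]
width: 0.6
```

Run:
```python
from h import *
st(); s=snap('wrist','wrist16'); crop('wrist16',200,30,330,250,2.7,'c16'); t=snap('scene','scene16'); crop('scene16',215,140,325,215,7,'c17')
a=np.radians(YB);u=np.array([np.cos(a),np.sin(a),0]);n=np.array([-u[1],u[0],0])
for x in(-44,-35,-20,0,20,35,41,44):
    q=px(s,SE+u*x/1000+[0,0,.013]); p=w(s,*q)-SE; print(x,q.round(1),(p@u*1e3).round(1),(p@n*1e3).round(1),(p[2]*1e3).round(1))
```

```text
t 17.85 tcp [0.6704 0.0277 0.1786] q [-2.800e-02  6.220e-01  1.357e+00 -1.000e-03  1.163e+00  1.770e-01] F [ 1.1  0.9 -0.2] M [ 0.02  0.04 -0.02] w 0.6
-44 [231.9  29.5] -44.2 -0.1 12.1
-35 [232.2  41.7] -35.1 -0.0 12.2
-20 [232.6  61.4] -19.9 0.1 14.6
0 [233.   86.6] 0.0 0.1 14.4
20 [233.5 110.6] 20.0 -0.0 12.4
35 [233.8 127.9] 35.0 -0.0 12.6
41 [234.  134.6] 41.3 -0.1 11.1
44 [234.  137.9] 44.8 -0.3 7.6
```

View pics/c16.png

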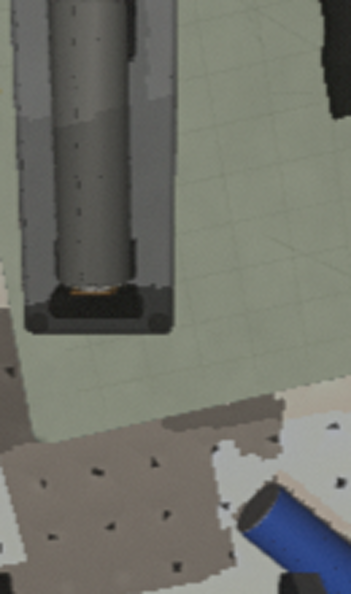

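View pics/c17.png

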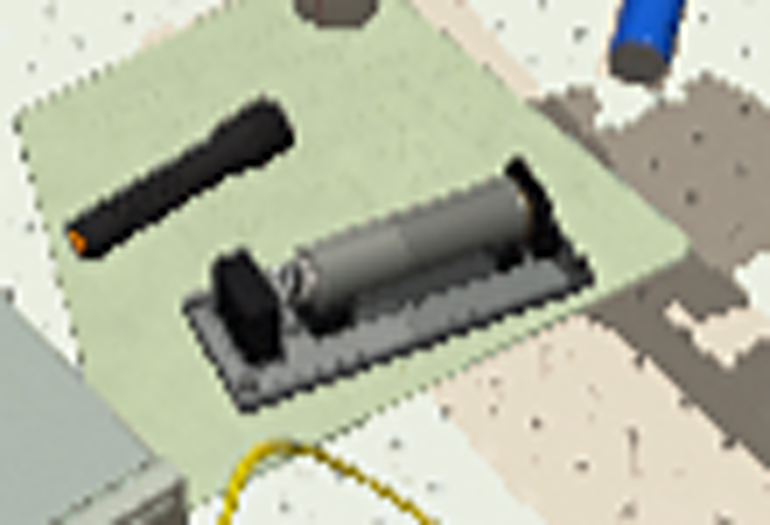

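Run:
```python
from h import *
crop('scene16',215,230,300,315,7,'c18')
```

```text
(no output)
```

View pics/c18.png

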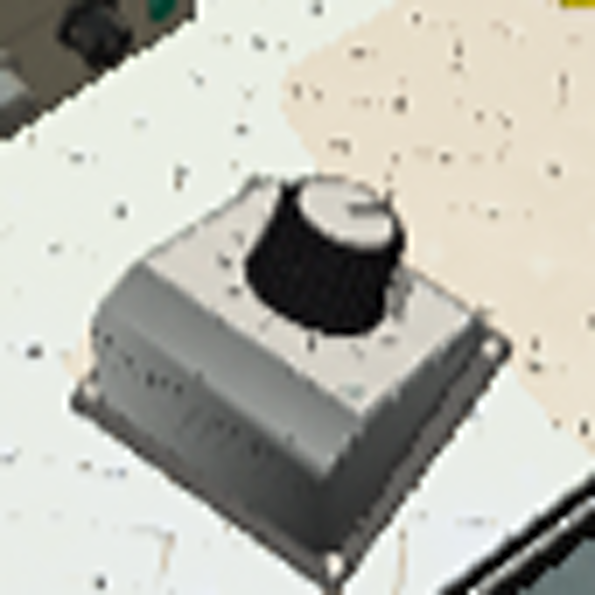

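View pics/scene16.png

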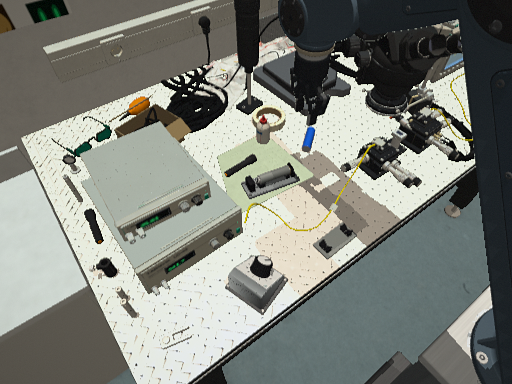

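The cell lies level in the bay, at scene (272,177). The knob's mark still points at the end tick by the front edge. The bottle, torch and fork are where they started, and the robot is clear of everything.

```bash
python3 -c "
from cell import env
print(env.job_done())"
```

```text
the job is handed in; nothing more can be done
None
```

The job is done and handed in at about 18 s, out of the 64 s allowed.

- **Knob:** I turned it about 2.0 rad anticlockwise. At the end the turning moment rose to about 0.7 N m, against 0.06 N m of friction, so it was on the stop. After I let go, its mark lined up with the end tick. A last camera look showed it still there.
- **Cell:** I took it from its rest and pressed its flat end into the spring at a 20° tilt. I then tipped the button end down behind the fixed contact, eased it against that contact and let go.
- **Last checks:**
  - The top of the cell was level along its length, 11 to 15 mm above the bay axis where 13 mm is expected.
  - It was within 0.1 mm of the centre line, except a stray −0.3 mm reading right at the button end.
  - The button was at the brass plate and the disc against the flat end.
  - The spring's own value cannot be read from the state, so I judged it by picture and force only.
  - The bottle, torch and fork looked unmoved.
  - The gripper was clear of everything, and the highest wrist force I read was about 9 N.

No check failed or disagreed.

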